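# Set the bench air valve two turns open and hold it

### The job

Get the air supply ready for the class demonstration: press the push button on the grey pump box fully down and let it spring back up, then turn the valve's handwheel clockwise (seen from above) by its upright revolving handle until it is closed against its stop, and from there back it off counter-clockwise exactly two full turns. Finish while holding: keep the handle gripped between the fingers, at rest at that setting, and do not let go. Leave the bottle, the dish and the rack of test tubes standing where they are.

Things in the scene. Friction and masses are not known exactly. Their poses are not given: they have to be found in the camera images.
- button_top (a point): Centre of the top face of the black round push button (cap 28 mm across, standing 10 mm proud of a 44 mm aluminium collar 12 mm high) on top of the grey pump box (100 x 140 x 64 mm high). Site z is up; unpressed it is 86 mm above the table. It moves down with the cap.
- button (a joint): Travel of the push button in m: 0 up, 0.006 fully down. A spring returns it; about 5 N hold it fully down.
- stem_axis (a point): Fixed point on the upright axis of the valve's stem, at the height of the middle of the handle (134 mm above the table). The brass valve stands on a 90 x 130 mm steel plate; its aluminium handwheel is 130 mm across, with three spokes, the top of its rim 103 mm above the table, its hub and nut reaching to 108 mm.
- handle: Black plastic revolving handle standing upright on the handwheel's rim, 24 mm across and 52 mm high (from 108 to 160 mm above the table); origin at its centre, z up, 55 mm from the stem axis. It spins freely about its own upright axis on the wheel (unlimited, so its own yaw means nothing): gripped from above it can be led round a circle of 55 mm radius about the stem axis without turning the hand.
- wheel (a joint): Valve opening in rad, counted over several turns: 0 = closed against the fixed stop, growing counter-clockwise seen from above (opening) up to 18.85 (three turns). One turn is 6.283, two turns 12.566. It starts between a quarter and three quarters of a turn open. A steady friction of about 0.12 N m (2 to 3 N at the handle) keeps it where it is left.
- reagent_bottle: Bystander: amber glass bottle, 60 mm across, 110 mm high; origin at the centre of its underside.
- dish: Bystander: white porcelain dish, 84 mm across, 34 mm high; origin at the centre of its underside.
- tube_rack: Bystander: wooden rack with five glass test tubes, 190 mm long (its x) by 60 mm, 130 mm high; origin at the centre of its underside.
Not all that is in view belongs to the job. What is shaped like the part that bears button_top but purple is not meant.

How it is judged:
By the outcome, as a careful person would: the job done as asked, in the order asked, and still so for the second after the job is handed in, while the arm keeps its last pose, push and grip.
It also fails if it takes over 69 s, if anything falls off the work surface, if the arm or the gripper's body presses on something with over 40 N, if the wrist force passes 120 N, or if a joint passes its speed limit or range.

### The arm

A 6-joint arm with a two-finger parallel gripper is mounted at the origin on the work surface. World frame = base frame: x ahead of the robot, y to its left, z up, the work surface at z = 0. Lengths are in mm, angles in rad, forces in N, time in s.
With the tool pointing down it reaches from about 300 to 850 mm from the base axis. Payload 4.2 kg.
Tool frame: the origin (TCP) lies midway between the tips of the shut fingers; the grasp point (between the pads) lies behind it (grip_point_offset is the z of the grasp point in the tool frame, in mm); z points along the fingers, y is the direction in which the jaws open and shut (so a half turn about z gives the same grasp; the last joint's range is limited). The gripper opens to 91 mm and grips with 3 to 60 N. Pads are 32 mm wide; open, the fingers measure 118 mm over their backs; the gripper's body (76 mm by 178 mm) begins 60 mm behind the grasp point.
Start: joints at [-0.02, 0.32, 1.565, -0, 1.257, -0.02], TCP at [575.016, 0, 213.976] pointing down, gripper open.
Joint ranges: [-3.11, 3.11], [-0.84, 2.01], [0.21, 2.61], [-1.34, 4.49], [0.05, 2.63], [-2.56, 2.56]. Speed limits (rad/s): [2.57, 2.57, 3.14, 3.14, 3.14, 3.14].

### API

Orientations are given as a unit quaternion [w, x, y, z].
In Python, from cell import read_state, capture, close_job, silhouettes, grip_point_offset gives the robot as it stands. The module is installed in compiled form; this text tells all that it offers.
- The arm moves only by the tool arm_command, never from a script. Its argument "targets" is a list that holds one entry, the list of rows, each a list of 7 numbers: the shift along the world's x, y, z scaled (see below), then the turn, a rotation vector about the world's x, y, z scaled (see below), then the closure, from 0 (fully open) to 1 (shut). In form: [[[tx, ty, tz, rx, ry, rz, fingers], ...]]. A call has 1 to 8 rows; each row shifts and turns the commanded pose from where the row before left it; what a row does not reach is not made up. The controller multiplies each number of a shift by 0.5 m and each number of a turn by 1.5 rad. A row lasts 1/12 s, in which the tool goes at most 41.7 mm and 7.16 degrees, less where a joint would pass 70% of its speed; a pose out of reach is approached as far as the arm can. A call with a number of a shift or a turn outside -1 to 1 is refused whole. A call with a gripper value outside its range is refused whole. The fingers move at their own pace and stop on an object; the grip force is fixed at half the most. Time passes only in rows, so rows that do not move let the fingers close. It gives the time, the measured TCP pose, the force and the opening at its end, in the units of the state.
- read_state(): the state, without advancing time (a new reading comes with each control period).
- capture(name): name is "scene" or "side" or "wrist"; returns a dict with "frame" (384x512x3 uint8, red, green, blue), "range_z" (384x512 float32, mm along the optical axis (not along the pixel's ray), 0 where there is no reading), "fx", "fy", "cx", "cy" (pixels), "world_to_cam" (4x4, takes a point from world to camera coordinates). Camera axes: x right, y up, looking along -z (the intrinsics and any distortion apply to the point x, -y, -z); pixel columns grow to the right and rows downward; lengths in mm; the calibration is good to about 2 mm. A picture is of the moment at which its call begins.
- close_job(): hands the job in, once; it reports no verdict.
Trained networks look in a picture, given as the dict that the camera call returned (one of the last four; its "shot" number tells which), for a name from the list of things; names that differ only in an ending like _2 or _b are one class to them, and where a whole thing is asked for, a point or a joint stands for the part that bears it (a point fixed in the world has none). Each returns a list of dicts, best first, with "confidence" (0 to 1); they miss things now and then, are a little off and sometimes report something else, mostly with a low value. They report only what shows in the picture. A call takes as long as a camera call. They do not tell look-alikes from the thing itself.
- silhouettes(picture, query): "pixels" (384x512 bool, what is visible of it) and "extent" ([left, top, right, bottom] in pixels, round what is visible of it).
The state is a dict: "clock": time; "joint_pos": joint angles; "dq": joint speeds; "effort": joint torques, N m; "tool_pos": TCP position; "orientation": TCP orientation; "ft_force": force on the tool from outside, world axes, zero at the start; "ft_torque": the same for the moment, N m; "grip_width": opening from 0.0 (shut) to 1.0 (fully open).
Only numpy, scipy, OpenCV 4.12 (cv2) and the standard library are available. Lean on these libraries where they do the work, as an engineer would, in place of code of your own. Each camera call takes 0.05 s, during which the arm holds its last target.

## Working session

There is one attempt and no reset: what is moved stays moved. The work goes in short steps, Python scripts to look and compute and a tool call to move; the robot and the scene stay as the last step left them, time stands still between calls to the robot, and variables do not carry over. Pictures are saved under pics/ and viewed, and the job is handed in when it is done.

Besides the shell and the picture viewer there is one more tool, called after "Call:" by a JSON object that holds its "op" and its "data". arm_command: Moves the arm, as the interface text tells. Shifts and turns lie within -1 to 1; 1 stands for 0.5 m of shift or 1.5 rad of turn. Its arguments: {"type":"object","properties":{"targets":{"type":"array"}},"required":["targets"]}

```bash
mkdir -p pics; ls; cat > h.py <<'E'
import numpy as np, cv2
from cell import *
def w2p(c,P):
    P=np.atleast_2d(np.asarray(P,float)); T=c["world_to_cam"]; q=P@T[:3,:3].T+T[:3,3]
    x,y,z=q[:,0],-q[:,1],-q[:,2]
    return np.c_[c["fx"]*x/z+c["cx"],c["fy"]*y/z+c["cy"]]
def cloud(c):
    z=c["range_z"].astype(float); v,u=np.mgrid[:384,:512]
    x=(u-c["cx"])/c["fx"]*z; y=(v-c["cy"])/c["fy"]*z
    q=np.stack([x,-y,-z],-1); T=np.linalg.inv(c["world_to_cam"])
    P=q@T[:3,:3].T+T[:3,3]; P[z==0]=np.nan
    return P
def save(c,n): cv2.imwrite("pics/"+n,c["frame"][:,:,::-1])
E
python3 - <<'E'
from h import *
s=read_state(); print({k:np.round(v,3).tolist() for k,v in s.items()}); print(grip_point_offset if not callable(grip_point_offset) else grip_point_offset())
for n in ["scene","side"]:
    c=capture(n); save(c,n+"0.png"); print(n,[k for k in c], c["fx"],np.round(np.linalg.inv(c["world_to_cam"])[:3,3]))
    P=cloud(c)
    for q in ["button","handle","wheel","reagent_bottle","dish","tube_rack","button_top"]:
        for r in silhouettes(c,q)[:3]:
            m=r["pixels"]; p=P[m]; p=p[~np.isnan(p[:,0])]
            print(q,round(r["confidence"],2),r["extent"],np.round(np.median(p,0)),np.round(np.percentile(p,2,0)),np.round(np.percentile(p,98,0)))
E
```

```text
pics
{'clock': 0.0, 'joint_pos': [-0.02, 0.32, 1.566, -0.0, 1.257, -0.02], 'dq': [0.0, 0.0, 0.0, 0.001, -0.001, 0.001], 'effort': [-0.001, -41.247, -23.197, 0.073, 0.046, -0.0], 'tool_pos': [574.505, 0.009, 213.132], 'orientation': [-0.001, 0.707, 0.707, -0.001], 'ft_force': [1.028, -0.783, -0.329], 'ft_torque': [0.0, -0.025, -0.001], 'grip_width': 1.0}
-18.8
scene ['frame', 'range_z', 'fx', 'fy', 'cx', 'cy', 'world_to_cam', 'shot'] 413.40011550292235 [992. 580. 790.]
button 0.54 [359.8, 210.8, 371.2, 219.0] [386.  85.  82.] [369.  67.  70.] [396.  95.  85.]
handle 0.5 [348.5, 232.5, 361.2, 250.9] [508. 174. 143.] [429. 104.  60.] [514. 181. 162.]
wheel 0.77 [308.5, 234.9, 366.1, 290.7] [556. 177. 102.] [499. 118.  91.] [618. 237. 160.]
dish 0.86 [221.0, 288.1, 260.2, 326.5] [756. 105.  18.] [725.  76.   4.] [797. 152.  36.]
tube_rack 0.95 [187.4, 117.1, 249.4, 165.4] [ 530. -444.   48.] [ 415. -606.   -1.] [ 620. -414.  127.]
button_top 0.67 [364.5, 213.5, 371.1, 225.8] [386.  86.  81.] [371.  71.  72.] [396.  95.  85.]
side ['frame', 'range_z', 'fx', 'fy', 'cx', 'cy', 'world_to_cam', 'shot'] 383.12014493547633 [ 490. -729.  694.]
button 0.69 [232.1, 213.9, 245.6, 223.0] [ 522. -191.   84.] [ 510. -200.   76.] [ 534. -175.   86.]
handle 0.72 [209.9, 98.0, 219.2, 119.0] [503. 157. 140.] [493. 153. 113.] [512. 170. 158.]
wheel 0.87 [205.8, 96.4, 252.3, 131.6] [553. 159.  99.] [493. 109.  -3.] [616. 330. 157.]
wheel 0.36 [315.2, 170.2, 344.6, 218.6] [ 746. -144.   62.] [ 724. -157.   -2.] [780. -64. 108.]
reagent_bottle 0.79 [315.4, 171.1, 341.5, 218.0] [ 746. -146.   64.] [ 724. -157.    4.] [ 774. -119.  108.]
dish 0.57 [296.3, 129.1, 322.7, 153.4] [766. 126.  20.] [726.  72.   1.] [799. 150.  33.]
tube_rack 0.73 [198.4, 315.9, 318.7, 376.0] [ 526. -463.   80.] [ 436. -489.   -0.] [ 617. -424.  128.]
button_top 0.61 [165.1, 145.9, 173.6, 155.4] [384.  73.  79.] [373.  65.  72.] [396.  87.  82.]
```

View pics/scene0.png

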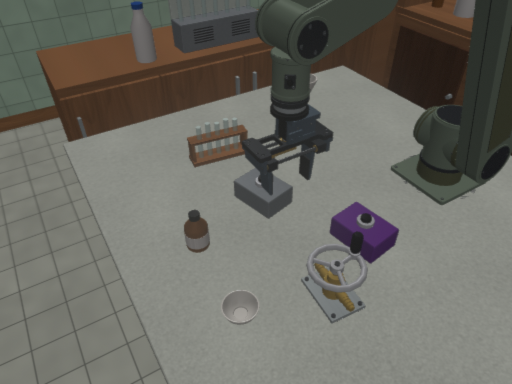

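View pics/side0.png

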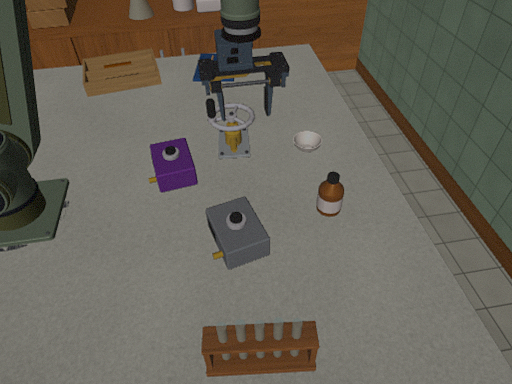

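```bash
python3 - <<'E'
import cv2,numpy as np
a=cv2.imread("pics/scene0.png");b=cv2.imread("pics/side0.png")
x=cv2.resize(a[180:310,260:420],(400,325),interpolation=cv2.INTER_CUBIC)
y=cv2.resize(b[90:250,140:300],(400,400),interpolation=cv2.INTER_CUBIC)[:400]
o=np.zeros((400,800,3),np.uint8);o[:325,:400]=x;o[:,400:]=y
cv2.imwrite("pics/crop0.png",o)
E
```

```text
(no output)
```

View pics/crop0.png

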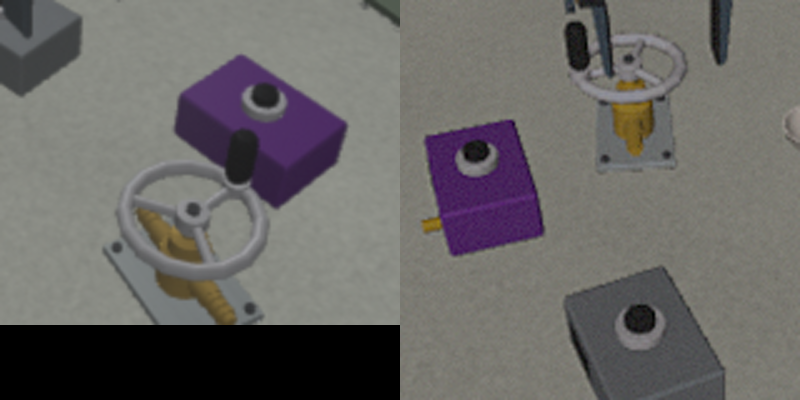

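Two pump boxes are in view: grey (side view 236,218, scene 263,190) and purple (side 171,152, scene 366,218). The grey one fits the description, and the crop confirms the purple one is the decoy. The handle is at side (211,107) and scene (357,243). Next I refine the positions.

```bash
cat > meas.py <<'E'
from h import *
def circ(xy):
    x,y=xy.T; s=np.linalg.lstsq(np.c_[2*x,2*y,np.ones(len(x))],x*x+y*y,rcond=None)[0]
    return s[:2],np.sqrt(s[2]+s[0]**2+s[1]**2)
def robcirc(xy,r0=None):
    k=np.ones(len(xy),bool)
    for _ in range(8):
        c,r=circ(xy[k]); d=abs(np.hypot(*(xy-c).T)-r); k=d<max(6,2*np.median(d))
    return c,r,k.sum()
def run(names,tag):
  for n in names:
    c=capture(n); save(c,n+tag+".png"); P=cloud(c); F=c["frame"].astype(int); g=F.max(-1); print(n)
    X,Y,Z=P[...,0],P[...,1],P[...,2]
    with np.errstate(invalid='ignore'):
        near=np.hypot(X-557,Y-177)<85
        m=near&(Z>94)&(Z<106)&(np.hypot(X-557,Y-177)>45); print(" rim",robcirc(P[m][:,:2]))
        m=near&(Z>118)&(Z<163)&(g<70); p=P[m]; print(" handle n",m.sum(),"med",np.median(p,0).round(1),"top",p[p[:,2]>155].mean(0).round(1) if (p[:,2]>155).any() else None, p[:,2].max())
        m=(abs(X-522)<40)&(abs(Y+191)<40)&(Z>80)&(Z<90)&(g<80)
        if m.any(): p=P[m]; print(" cap top",m.sum(),p.mean(0).round(1),p.min(0).round(1),p.max(0).round(1))
        m=(abs(X-522)<40)&(abs(Y+191)<40)&(Z>70)&(Z<80)
        if m.any(): p=P[m]; print(" collar",m.sum(),p.mean(0).round(1),p.min(0).round(1),p.max(0).round(1),robcirc(p[:,:2]))
if __name__=="__main__":
    import sys; run(["scene","side"],sys.argv[1])
E
python3 meas.py 1
```

```text
scene
 rim (array([559.79072733, 178.38533109]), np.float64(57.41486486654396), np.int64(835))
 handle n 207 med [508.9 174.3 145.8] top [504.6 170.9 159.2] 162.55877882430764
 cap top 11 [ 532.  -182.8   84.9] [ 527.4 -191.1   80.8] [ 534.4 -177.1   87.2]
 collar 34 [ 536.6 -183.6   75.7] [ 523.  -203.9   70.1] [ 543.3 -167.6   79.5] (array([ 527.35161902, -182.57942796]), np.float64(14.945931181147785), np.int64(28))
side
 rim (array([556.78556263, 168.25496906]), np.float64(57.46013411689027), np.int64(333))
 handle n 126 med [503.1 157.4 143.2] top [502.9 163.7 157.4] 160.18335947189144
 cap top 102 [ 522.2 -187.6   84. ] [ 509.5 -199.3   80.1] [ 534.8 -173.6   86.9]
 collar 154 [ 522.4 -193.6   74.2] [ 501.2 -207.4   70. ] [ 543.3 -167.8   79.6] (array([ 522.6190342 , -186.00329102]), np.float64(18.114451680248553), np.int64(148))
```

Call:
{"op": "arm_command", "data": {"targets": [[[-0.013,-0.047,-0.008,0,0,0,1],[-0.013,-0.047,-0.008,0,0,0,1],[-0.013,-0.047,-0.008,0,0,0,1],[-0.013,-0.047,-0.008,0,0,0,1],[-0.013,-0.047,-0.008,0,0,0,1],[-0.013,-0.047,-0.008,0,0,0,1],[-0.013,-0.047,0,0,0,0,1],[-0.013,-0.047,0,0,0,0,1]]]}}

```text
clock: 1.57
tool_pos: [522.4, -189.0, 189.8]
orientation: [-0.0, 0.707, 0.707, -0.0]
ft_force: [0.1, -0.1, -0.5]
grip_width: 0.447
```

```bash
python3 - <<'E'
from h import *
import meas
s=read_state(); print(s["clock"],s["tool_pos"],s["orientation"],s["ft_force"],s["grip_width"])
c=capture("wrist"); save(c,"wrist1.png"); T=np.linalg.inv(c["world_to_cam"]); print(T.round(2),c["fx"],w2p(c,[[522,-187,86]]))
P=cloud(c);X,Y,Z=np.moveaxis(P,-1,0); g=c["frame"].max(-1)
for lo,hi,dk in((80,90,1),(70,79,0)):
    m=(abs(X-522)<40)&(abs(Y+187)<40)&(Z>lo)&(Z<hi)
    if dk:m&=g<80
    p=P[m]; 
    if len(p): print(len(p),p.mean(0),p.min(0),p.max(0),np.median(p[:,2]))
meas.run(["scene","side"],"2")
E
```

```text
1.5667 [ 522.43026958 -189.03684706  189.7547643 ] [-1.89736991e-04  7.07095785e-01  7.07117750e-01 -5.99508383e-05] [ 0.06554398 -0.07361675 -0.50392575] 0.4466196817719817
[[ 1.0000e+00  0.0000e+00  0.0000e+00  5.2273e+02]
 [-0.0000e+00  9.5000e-01  3.0000e-01 -1.0427e+02]
 [-0.0000e+00 -3.0000e-01  9.5000e-01  3.6092e+02]
 [ 0.0000e+00  0.0000e+00  0.0000e+00  1.0000e+00]] 282.94569654692083 [[250.73929115 184.51566005]]
511 [ 522.42723035 -182.33597576   86.19496848] [ 510.07328287 -196.13080639   81.07710147] [ 534.44825032 -170.17200868   88.64675402] 86.309489102594
749 [ 522.35554206 -180.51725419   76.12627642] [ 501.1379384  -205.20920848   70.02115139] [ 543.21499912 -162.09985042   78.9996953 ] 76.24632853067254
scene
 rim (array([559.79563286, 178.49790746]), np.float64(57.406967862160684), np.int64(836))
 handle n 213 med [508.2 174.4 146.1] top [504.2 170.7 159.2] 162.83474021592338
 cap top 56 [ 523.1 -179.6   85.9] [ 510.9 -196.4   81.7] [ 535.8 -168.1   88.9]
 collar 87 [ 526.2 -174.2   75.8] [ 501.4 -202.1   70.3] [ 543.6 -160.2   79.7] (array([ 522.12930567, -181.09950703]), np.float64(18.33663940663382), np.int64(77))
side
 rim (array([586.47427487, 169.91763934]), np.float64(31.596361881263388), np.int64(61))
  return _methods._mean(a, axis=axis, dtype=dtype,
Traceback (most recent call last):
  File "meas.py", line 17, in run
    m=near&(Z>118)&(Z<163)&(g<70); p=P[m]; print(" handle n",m.sum(),"med",np.median(p,0).round(1),"top",p[p[:,2]>155].mean(0).round(1) if (p[:,2]>155).any() else None, p[:,2].max())
                                                                                                                                                                         ~~~~~~~~~~^^
ValueError: zero-size array to reduction operation maximum which has no identity
```

View pics/wrist1.png

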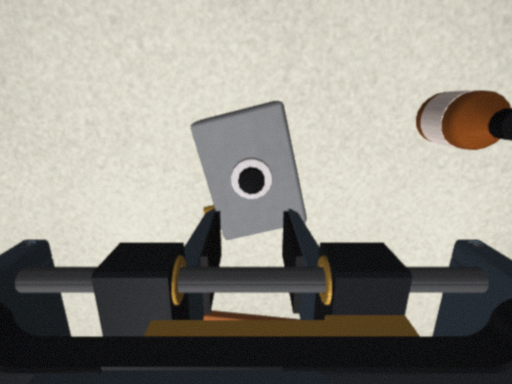

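```bash
python3 - <<'E'
import cv2,numpy as np
a=cv2.imread("pics/scene2.png");b=cv2.imread("pics/side2.png")
x=cv2.resize(a[190:310,270:400],(400,369),interpolation=cv2.INTER_CUBIC)
y=cv2.resize(b[90:170,190:270],(400,400),interpolation=cv2.INTER_CUBIC)[:400]
o=np.zeros((400,800,3),np.uint8);o[:369,:400]=x;o[:,400:]=y
cv2.imwrite("pics/crop2.png",o)
E
```

```text
(no output)
```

View pics/crop2.png

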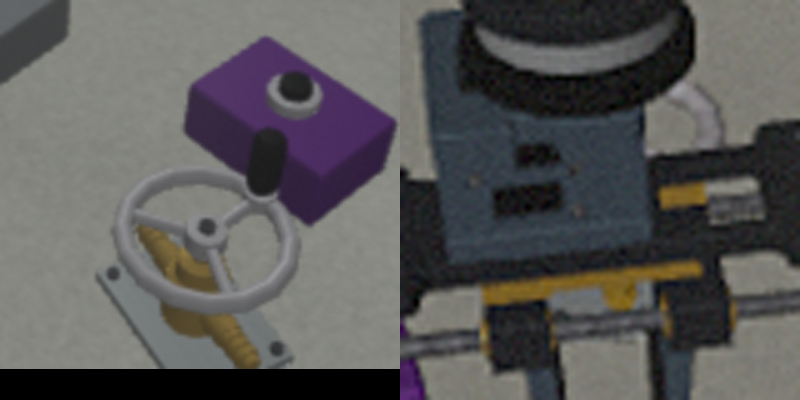

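The wrist view shows the grey box's black cap at pixel (251,180), which gives (522.4, -183.5, 86). That matches the 86 mm in the text. Now I descend over it while the fingers close.

Call:
{"op": "arm_command", "data": {"targets": [[[0,0.01,-0.026,0,0,0,1],[0,0,-0.026,0,0,0,1],[0,0,-0.026,0,0,0,1],[0,0,-0.026,0,0,0,1],[0,0,-0.026,0,0,0,1],[0,0,-0.026,0,0,0,1],[0,0,-0.022,0,0,0,1],[0,0,0,0,0,0,1]]]}}

```text
clock: 2.38
tool_pos: [521.9, -181.3, 98.9]
orientation: [-0.002, 0.707, 0.707, -0.001]
ft_force: [-0.2, -0.1, 0.3]
grip_width: 0.003
```

```bash
python3 - <<'E'
from h import *
s=read_state(); print(s["tool_pos"],s["ft_force"],s["grip_width"])
c=capture("side"); save(c,"side3.png"); f=cv2.resize(c["frame"][170:280,180:300,::-1],(600,550),interpolation=cv2.INTER_CUBIC);cv2.imwrite("pics/s3.png",f)
E
```

```text
[ 521.85678542 -181.34932209   98.85754021] [-0.15985873 -0.05256557  0.30935952] 0.003411025236721506
```

View pics/s3.png

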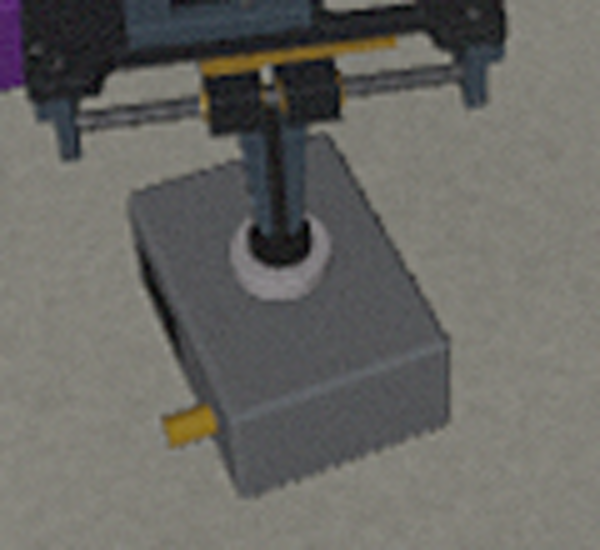

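Call:
{"op": "arm_command", "data": {"targets": [[[0,-0.004,-0.006,0,0,0,1],[0,0,-0.006,0,0,0,1],[0,0,-0.006,0,0,0,1],[0,0,-0.006,0,0,0,1],[0,0,-0.004,0,0,0,1],[0,0,0,0,0,0,1]]]}}

```text
clock: 2.93
tool_pos: [522.7, -184.9, 86.6]
orientation: [-0.0, 0.707, 0.707, -0.0]
ft_force: [0.1, 0.2, 0.3]
grip_width: 0.007
```

Call:
{"op": "arm_command", "data": {"targets": [[[0,0,-0.003,0,0,0,1],[0,0,-0.003,0,0,0,1],[0,0,-0.003,0,0,0,1],[0,0,0,0,0,0,1],[0,0,0,0,0,0,1]]]}}

```text
clock: 3.35
tool_pos: [523.1, -185.0, 82.7]
orientation: [0.0, 0.707, 0.707, 0.0]
ft_force: [-0.9, 1.1, 3.2]
grip_width: 0.008
```

Call:
{"op": "arm_command", "data": {"targets": [[[0,0,-0.003,0,0,0,1],[0,0,-0.003,0,0,0,1],[0,0,0,0,0,0,1],[0,0,0,0,0,0,1]]]}}

```text
clock: 3.68
tool_pos: [523.1, -185.0, 80.3]
orientation: [0.0, 0.707, 0.707, 0.0]
ft_force: [-1.9, 0.6, 8.4]
grip_width: 0.002
```

Call:
{"op": "arm_command", "data": {"targets": [[[0,0,-0.003,0,0,0,1],[0,0,-0.001,0,0,0,1],[0,0,0,0,0,0,1],[0,0,0,0,0,0,1]]]}}

```text
clock: 4.02
tool_pos: [523.1, -185.1, 80.0]
orientation: [0.001, 0.707, 0.707, 0.0]
ft_force: [-5.9, 2.1, 19.8]
grip_width: 0.004
```

The cap is bottomed: 6 mm of travel, 20 N, and no further motion. Now I release.

Call:
{"op": "arm_command", "data": {"targets": [[[0,0,0.01,0,0,0,1],[0,0,0.02,0,0,0,1],[0,0,0.04,0,0,0,1],[0,0,0.05,0,0,0,1],[0,0.03,0.05,0,0,0,0.5],[0,0.05,0.05,0,0,0,0.5],[0.005,0.06,0.05,0,0,0,0.5],[0.005,0.06,0.02,0,0,0,0.5]]]}}

```text
clock: 4.68
tool_pos: [529.6, -84.6, 226.0]
orientation: [0.002, 0.708, 0.707, 0.002]
ft_force: [1.4, 0.6, 0.1]
grip_width: 0.263
```

Call:
{"op": "arm_command", "data": {"targets": [[[0.005,0.065,0,0,0,0,0.5],[0.005,0.065,0,0,0,0,0.5],[0.005,0.065,0,0,0,0,0.5],[0.005,0.065,0,0,0,0,0.5],[0.005,0.065,0,0,0,0,0.5],[0.005,0.065,0,0,0,0,0.5],[0.005,0.06,0,0,0,0,0.5],[0.005,0.05,0,0,0,0,0.5]]]}}

```text
clock: 5.35
tool_pos: [547.9, 167.3, 222.2]
orientation: [-0.0, 0.707, 0.707, 0.0]
ft_force: [0.0, 0.8, 0.8]
grip_width: 0.5
```

```bash
python3 - <<'E'
from h import *
s=read_state(); print(s["clock"],s["tool_pos"],s["orientation"],s["ft_force"],s["grip_width"])
c=capture("side"); save(c,"side4.png"); P=cloud(c);X,Y,Z=np.moveaxis(P,-1,0);g=c["frame"].max(-1)
m=(abs(X-522)<40)&(abs(Y+187)<40)&(Z>75)&(Z<95)&(g<80);print("cap",m.sum(),np.median(P[m],0),np.percentile(P[m][:,2],90))
c=capture("wrist"); save(c,"wrist4.png"); np.savez("w4.npz",**c)
E
```

```text
5.35 [547.90794741 167.26544679 222.24334315] [-1.60680335e-04  7.06720979e-01  7.07492343e-01  1.31958999e-04] [0.00796642 0.76170333 0.84586761] 0.49981405001617707
cap 118 [ 522.57461617 -189.42455848   83.54212142] 84.94097621986282
```

View pics/wrist4.png

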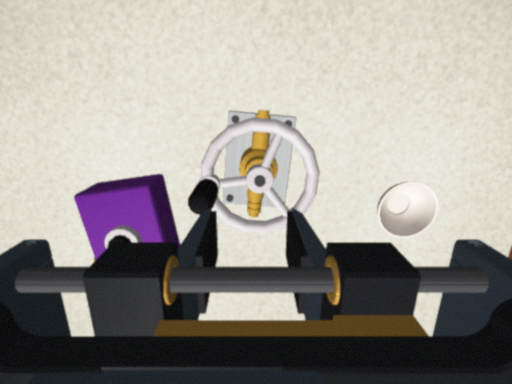

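View pics/side4.png

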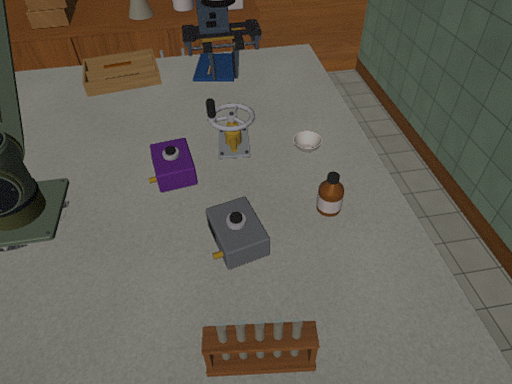

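The button cap is back at its initial height in the side view (236,217). The wrist view shows the hub at (260,180) and the handle at (205,194).

```bash
python3 - <<'E'
from h import *
import meas
c=dict(np.load("w4.npz")); P=cloud(c);X,Y,Z=np.moveaxis(P,-1,0);g=c["frame"].max(-1)
r=np.hypot(X-557,Y-177)
m=(r<85)&(r>45)&(Z>92)&(Z<107)&(g>100);print("rim",meas.robcirc(P[m][:,:2]),np.percentile(P[m][:,2],95))
m=(r<12)&(Z>102)&(Z<113);print("hub",m.sum(),P[m].mean(0),P[m].min(0),P[m].max(0))
m=(r<85)&(r>30)&(Z>110)&(Z<166)&(g<90)
for lo,hi in((110,125),(125,140),(140,155),(156,165)):
    k=m&(Z>lo)&(Z<hi);print(lo,k.sum(),P[k].mean(0) if k.any() else 0,P[k].min(0)if k.any() else 0,P[k].max(0)if k.any() else 0)
# scene camera: hub & handle
cs=capture("scene"); P=cloud(cs);X,Y,Z=np.moveaxis(P,-1,0);g=cs["frame"].max(-1)
r=np.hypot(X-557,Y-177)
k=(r<85)&(r>30)&(Z>156)&(Z<165)&(g<90);print("scene top",k.sum(),P[k].mean(0),P[k].min(0),P[k].max(0))
k=(r<12)&(Z>102)&(Z<113);print("hub",k.sum(),P[k].mean(0),P[k].min(0),P[k].max(0))
E
```

```text
rim (array([557.30393744, 177.0559307 ]), np.float64(56.550453677254275), np.int64(3528)) 104.12956193079862
hub 393 [556.91832573 177.48020307 105.50065481] [545.24759192 165.35983559 102.50467649] [568.60207956 188.69095387 109.8735477 ]
110 40 [507.5036947  176.94784954 121.49368461] [496.7702194  170.23066221 117.78870441] [514.35298074 180.03822095 124.84200248]
125 108 [507.64151262 176.18192088 132.59612392] [496.39123018 163.8872346  125.08679926] [514.90090448 179.72640687 139.63973453]
140 141 [507.71989217 176.17482093 148.13590182] [496.13666942 165.71179446 140.16887447] [514.82164664 180.04334393 154.97255532]
156 404 [503.56084926 169.93479536 159.74900546] [493.63182759 157.43032418 156.00487442] [513.78798736 178.96232235 162.67110742]
scene top 61 [503.66418362 170.31688249 159.58482746] [494.54613722 161.07627429 156.08685308] [513.09229739 180.14396001 163.00259861]
hub 72 [557.65041133 177.77938026 105.6488291 ] [545.9167119  166.02892568 102.20581071] [567.47868984 187.8658281  110.6842995 ]
```

Call:
{"op": "arm_command", "data": {"targets": [[[-0.022,0.003,-0.02,0,0,0,0.4],[-0.022,0,-0.02,0,0,0,0.4],[-0.022,0,-0.02,0,0,0,0.4],[-0.023,0,-0.01,0,0,0,0.4],[0,0,0,0,0,0,0.4],[0,0,0,0,0,0,0.4]]]}}

```text
clock: 6.0
tool_pos: [503.5, 165.6, 187.6]
orientation: [0.0, 0.707, 0.707, -0.0]
ft_force: [0.4, -0.3, 0.0]
grip_width: 0.597
```

```bash
python3 - <<'E'
from h import *
s=read_state(); print(s["tool_pos"],s["grip_width"])
c=capture("wrist"); save(c,"wrist5.png"); print(w2p(c,[[503.2,168.8,160],[503.2,168.8,108]]))
c=capture("scene"); f=cv2.resize(c["frame"][190:310,270:400,::-1],(650,600),interpolation=cv2.INTER_CUBIC);cv2.imwrite("pics/s5.png",f)
E
```

```text
[503.53666082 165.5742792  187.61804758] 0.5968849248897813
[[250.58693985 211.9646589 ]
 [250.70779855 190.68990595]]
```

View pics/wrist5.png

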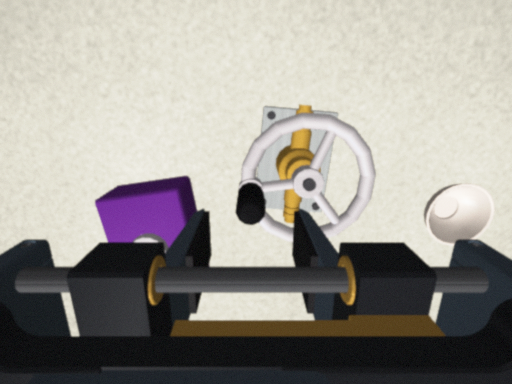

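View pics/s5.png

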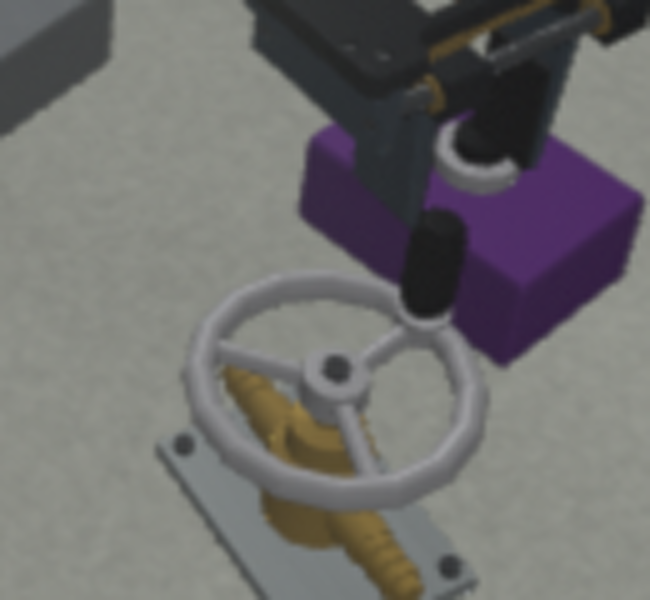

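Call:
{"op": "arm_command", "data": {"targets": [[[0,0.006,0,0,0,0,0.4],[0,0,-0.03,0,0,0,0.4],[0,0,-0.04,0,0,0,0.4],[0,0,-0.04,0,0,0,0.4],[0,0,-0.026,0,0,0,0.4],[0,0,0,0,0,0,0.4],[0,0,0,0,0,0,0.4]]]}}

```text
clock: 6.68
tool_pos: [503.9, 169.6, 119.4]
orientation: [-0.0, 0.707, 0.707, -0.0]
ft_force: [-1.1, 0.0, -0.3]
grip_width: 0.599
```

Call:
{"op": "arm_command", "data": {"targets": [[[0,0,0,0,0,0,1],[0,0,0,0,0,0,1],[0,0,0,0,0,0,1],[0,0,0,0,0,0,1],[0,0,0,0,0,0,1],[0,0,0,0,0,0,1]]]}}

```text
clock: 7.18
tool_pos: [502.6, 169.5, 120.0]
orientation: [-0.001, 0.707, 0.707, -0.001]
ft_force: [-2.9, 0.1, 4.5]
grip_width: 0.252
```

```bash
python3 - <<'E'
from h import *
s=read_state(); print(s["tool_pos"],s["grip_width"],s["ft_force"])
c=capture("scene"); f=cv2.resize(c["frame"][190:310,270:400,::-1],(650,600),interpolation=cv2.INTER_CUBIC);cv2.imwrite("pics/s6.png",f)
E
```

```text
[502.59954956 169.45132188 119.95117907] 0.25244927608504847 [-2.92704014  0.05357786  4.49134312]
```

View pics/s6.png

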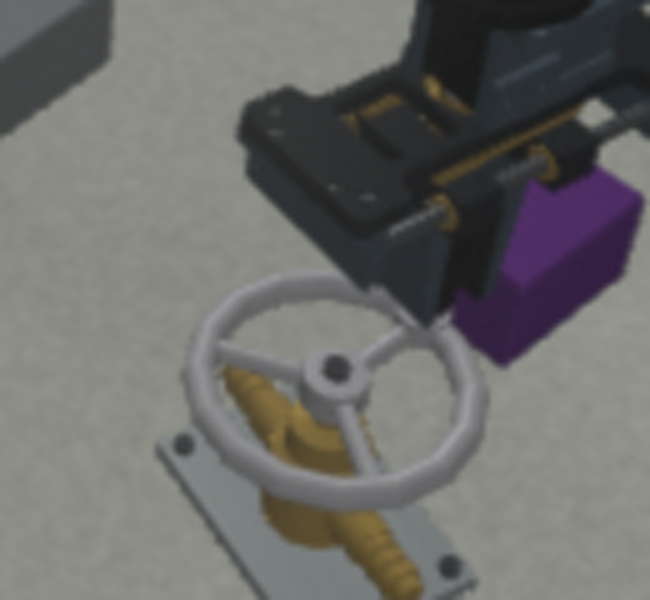

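The handle is gripped: 23 mm between the pads, at (502.6, 169.5) and 55 mm from the stem. Next I generate the arc increments, with rounding carried over between rows.

```bash
cat > arc.py <<'E'
import numpy as np,sys,json
# arc.py a0 step n_total per_call : error-diffused increments on radius 55
a0,st,n,pc=float(sys.argv[1]),float(sys.argv[2]),int(sys.argv[3]),int(sys.argv[4])
f=lambda a:55/500*np.array([np.cos(np.radians(a)),np.sin(np.radians(a))])
p=np.round(f(a0),3);rows=[]
for i in range(1,n+1):
    q=np.round(f(a0+st*i),3);d=np.round(q-p,3)+0.0;p=q;rows.append([float(d[0]),float(d[1]),0,0,0,0,1])
for i in range(0,n,pc): print(a0+st*min(i+pc,n),json.dumps([rows[i:i+pc]]))
E
python3 arc.py 188.6 -10 8 8; echo; python3 arc.py 108.6 -2.5 72 4
cat > ang.py <<'E'
from cell import *; import numpy as np
s=read_state();p=s["tool_pos"];d=np.array(p[:2])-[557.2,177.3];a=np.arctan2(d[1],d[0]);f=s["ft_force"]
print(round(np.degrees(a)%360,2),np.hypot(*d).round(2),"tang",round(-np.sin(a)*f[0]+np.cos(a)*f[1],2),"rad",round(np.cos(a)*f[0]+np.sin(a)*f[1],2))
E
```

```text
108.6 [[[-0.001, 0.019, 0, 0, 0, 0, 1], [0.002, 0.019, 0, 0, 0, 0, 1], [0.006, 0.018, 0, 0, 0, 0, 1], [0.008, 0.017, 0, 0, 0, 0, 1], [0.011, 0.016, 0, 0, 0, 0, 1], [0.014, 0.013, 0, 0, 0, 0, 1], [0.016, 0.011, 0, 0, 0, 0, 1], [0.018, 0.007, 0, 0, 0, 0, 1]]]

98.6 [[[0.004, 0.002, 0, 0, 0, 0, 1], [0.005, 0.001, 0, 0, 0, 0, 1], [0.005, 0.001, 0, 0, 0, 0, 1], [0.005, 0.001, 0, 0, 0, 0, 1]]]
88.6 [[[0.004, 0.0, 0, 0, 0, 0, 1], [0.005, 0.001, 0, 0, 0, 0, 1], [0.005, 0.0, 0, 0, 0, 0, 1], [0.005, 0.0, 0, 0, 0, 0, 1]]]
78.6 [[[0.004, 0.0, 0, 0, 0, 0, 1], [0.005, -0.001, 0, 0, 0, 0, 1], [0.005, 0.0, 0, 0, 0, 0, 1], [0.005, -0.001, 0, 0, 0, 0, 1]]]
68.6 [[[0.004, -0.001, 0, 0, 0, 0, 1], [0.005, -0.001, 0, 0, 0, 0, 1], [0.005, -0.002, 0, 0, 0, 0, 1], [0.004, -0.002, 0, 0, 0, 0, 1]]]
58.599999999999994 [[[0.005, -0.001, 0, 0, 0, 0, 1], [0.004, -0.002, 0, 0, 0, 0, 1], [0.004, -0.003, 0, 0, 0, 0, 1], [0.004, -0.002, 0, 0, 0, 0, 1]]]
48.599999999999994 [[[0.004, -0.003, 0, 0, 0, 0, 1], [0.004, -0.002, 0, 0, 0, 0, 1], [0.004, -0.003, 0, 0, 0, 0, 1], [0.004, -0.003, 0, 0, 0, 0, 1]]]
38.59999999999999
[... 1091 characters left out ...]
02, -0.004, 0, 0, 0, 0, 1], [-0.003, -0.004, 0, 0, 0, 0, 1], [-0.002, -0.004, 0, 0, 0, 0, 1]]]
-41.400000000000006 [[[-0.003, -0.004, 0, 0, 0, 0, 1], [-0.002, -0.004, 0, 0, 0, 0, 1], [-0.003, -0.004, 0, 0, 0, 0, 1], [-0.003, -0.004, 0, 0, 0, 0, 1]]]
-51.400000000000006 [[[-0.004, -0.003, 0, 0, 0, 0, 1], [-0.003, -0.004, 0, 0, 0, 0, 1], [-0.004, -0.003, 0, 0, 0, 0, 1], [-0.003, -0.003, 0, 0, 0, 0, 1]]]
-61.400000000000006 [[[-0.004, -0.003, 0, 0, 0, 0, 1], [-0.004, -0.003, 0, 0, 0, 0, 1], [-0.004, -0.002, 0, 0, 0, 0, 1], [-0.004, -0.003, 0, 0, 0, 0, 1]]]
-71.4 [[[-0.005, -0.002, 0, 0, 0, 0, 1], [-0.004, -0.002, 0, 0, 0, 0, 1], [-0.004, -0.002, 0, 0, 0, 0, 1], [-0.005, -0.001, 0, 0, 0, 0, 1]]]
```

Call:
{"op": "arm_command", "data": {"targets": [[[-0.001,0.019,0,0,0,0,1],[0.002,0.019,0,0,0,0,1],[0.006,0.018,0,0,0,0,1],[0.008,0.017,0,0,0,0,1]]]}}

```text
clock: 7.57
tool_pos: [510.7, 206.1, 119.9]
orientation: [0.0, 0.707, 0.707, -0.0]
ft_force: [-0.8, -3.2, 3.8]
grip_width: 0.257
```

```bash
python3 ang.py
```

```text
148.26 54.69 tang 3.15 rad -1.0
```

Call:
{"op": "arm_command", "data": {"targets": [[[0.011,0.016,0,0,0,0,1],[0.014,0.013,0,0,0,0,1],[0.016,0.011,0,0,0,0,1],[0.018,0.007,0,0,0,0,1]]]}}

```text
clock: 7.9
tool_pos: [541.7, 229.4, 119.9]
orientation: [0.001, 0.707, 0.707, -0.0]
ft_force: [-0.6, -5.9, 6.0]
grip_width: 0.255
```

Call:
{"op": "arm_command", "data": {"targets": [[[0.004,0.002,0,0,0,0,1],[0.005,0.001,0,0,0,0,1],[0.005,0.001,0,0,0,0,1],[0.005,0.001,0,0,0,0,1]]]}}

```text
clock: 8.23
tool_pos: [551.0, 231.3, 119.9]
orientation: [0.001, 0.707, 0.707, -0.0]
ft_force: [-0.7, -5.0, 6.6]
grip_width: 0.252
```

```bash
python3 ang.py
```

```text
96.56 54.33 tang 1.23 rad -4.94
```

Call:
{"op": "arm_command", "data": {"targets": [[[0.004,0,0,0,0,0,1],[0.005,0.001,0,0,0,0,1],[0.005,0,0,0,0,0,1],[0.005,-0.001,0,0,0,0,1]]]}}

```text
clock: 8.57
tool_pos: [560.2, 231.5, 119.9]
orientation: [0.0, 0.707, 0.707, -0.0]
ft_force: [-3.3, -3.9, 6.6]
grip_width: 0.257
```

Call:
{"op": "arm_command", "data": {"targets": [[[0.004,0,0,0,0,0,1],[0.005,-0.001,0,0,0,0,1],[0.005,0,0,0,0,0,1],[0.005,-0.001,0,0,0,0,1]]]}}

```text
clock: 8.9
tool_pos: [569.3, 230.3, 119.9]
orientation: [0.0, 0.707, 0.707, -0.001]
ft_force: [-4.0, -4.4, 6.9]
grip_width: 0.256
```

```bash
python3 ang.py
```

```text
77.14 54.34 tang 2.96 rad -5.2
```

Call:
{"op": "arm_command", "data": {"targets": [[[0.004,-0.001,0,0,0,0,1],[0.005,-0.001,0,0,0,0,1],[0.005,-0.002,0,0,0,0,1],[0.004,-0.002,0,0,0,0,1]]]}}

```text
clock: 9.23
tool_pos: [578.1, 227.4, 119.9]
orientation: [0.0, 0.707, 0.707, -0.001]
ft_force: [-3.8, -3.1, 7.1]
grip_width: 0.252
```

Call:
{"op": "arm_command", "data": {"targets": [[[0.005,-0.001,0,0,0,0,1],[0.004,-0.002,0,0,0,0,1],[0.004,-0.003,0,0,0,0,1],[0.004,-0.002,0,0,0,0,1]]]}}

```text
clock: 9.57
tool_pos: [586.2, 223.4, 119.9]
orientation: [-0.0, 0.707, 0.707, -0.001]
ft_force: [-6.0, -3.5, 8.0]
grip_width: 0.253
```

```bash
python3 ang.py
```

```text
57.85 54.42 tang 3.24 rad -6.15
```

Call:
{"op": "arm_command", "data": {"targets": [[[0.004,-0.003,0,0,0,0,1],[0.003,-0.003,0,0,0,0,1],[0.004,-0.003,0,0,0,0,1],[0.004,-0.003,0,0,0,0,1]]]}}

```text
clock: 9.9
tool_pos: [593.5, 217.9, 119.9]
orientation: [-0.001, 0.707, 0.707, -0.001]
ft_force: [-5.1, -2.8, 8.7]
grip_width: 0.258
```

Call:
{"op": "arm_command", "data": {"targets": [[[0.003,-0.004,0,0,0,0,1],[0.003,-0.003,0,0,0,0,1],[0.003,-0.004,0,0,0,0,1],[0.003,-0.003,0,0,0,0,1]]]}}

```text
clock: 10.23
tool_pos: [599.8, 211.4, 119.9]
orientation: [-0.001, 0.707, 0.707, -0.0]
ft_force: [-5.7, -0.4, 6.2]
grip_width: 0.254
```

```bash
python3 ang.py
```

```text
38.7 54.54 tang 3.23 rad -4.68
```

Call:
{"op": "arm_command", "data": {"targets": [[[0.003,-0.004,0,0,0,0,1],[0.003,-0.004,0,0,0,0,1],[0.002,-0.004,0,0,0,0,1],[0.003,-0.004,0,0,0,0,1]]]}}

```text
clock: 10.57
tool_pos: [605.1, 203.7, 119.9]
orientation: [-0.001, 0.707, 0.707, -0.0]
ft_force: [-5.6, -0.7, 7.8]
grip_width: 0.26
```

Call:
{"op": "arm_command", "data": {"targets": [[[0.002,-0.005,0,0,0,0,1],[0.002,-0.004,0,0,0,0,1],[0.002,-0.004,0,0,0,0,1],[0.001,-0.005,0,0,0,0,1]]]}}

```text
clock: 10.9
tool_pos: [608.9, 195.2, 119.9]
orientation: [-0.001, 0.707, 0.707, 0.0]
ft_force: [-3.8, 2.1, 6.4]
grip_width: 0.253
```

```bash
python3 ang.py
```

```text
19.05 54.72 tang 3.21 rad -2.91
```

Call:
{"op": "arm_command", "data": {"targets": [[[0.002,-0.004,0,0,0,0,1],[0.001,-0.005,0,0,0,0,1],[0.001,-0.005,0,0,0,0,1],[0.001,-0.005,0,0,0,0,1]]]}}

```text
clock: 11.23
tool_pos: [611.4, 185.8, 119.9]
orientation: [-0.001, 0.707, 0.707, 0.0]
ft_force: [-5.0, 2.4, 7.1]
grip_width: 0.257
```

```bash
python3 ang.py
```

```text
8.94 54.85 tang 3.19 rad -4.58
```

Call:
{"op": "arm_command", "data": {"targets": [[[0,-0.004,0,0,0,0,1],[0.001,-0.005,0,0,0,0,1],[0,-0.005,0,0,0,0,1],[0,-0.005,0,0,0,0,1]]]}}

```text
clock: 11.57
tool_pos: [612.2, 176.6, 119.9]
orientation: [-0.001, 0.707, 0.707, 0.001]
ft_force: [-4.4, 1.9, 6.1]
grip_width: 0.255
```

```bash
python3 ang.py
```

```text
359.27 54.98 tang 1.87 rad -4.42
```

Call:
{"op": "arm_command", "data": {"targets": [[[0,-0.004,0,0,0,0,1],[-0.001,-0.005,0,0,0,0,1],[0,-0.005,0,0,0,0,1],[-0.001,-0.005,0,0,0,0,1]]]}}

```text
clock: 11.9
tool_pos: [612.0, 171.6, 120.0]
orientation: [-0.004, 0.708, 0.706, 0.005]
ft_force: [-1.4, 19.7, 2.6]
grip_width: 0.254
```

```bash
python3 ang.py
```

```text
354.03 55.08 tang 19.4 rad -3.46
```

Call:
{"op": "arm_command", "data": {"targets": [[[-0.001,-0.004,0,0,0,0,1],[-0.001,-0.005,0,0,0,0,1],[-0.002,-0.005,0,0,0,0,1],[-0.002,-0.004,0,0,0,0,1]]]}}

```text
clock: 12.23
tool_pos: [612.0, 170.9, 120.2]
orientation: [-0.006, 0.709, 0.705, 0.013]
ft_force: [5.3, 40.5, -6.0]
grip_width: 0.252
```

```bash
python3 ang.py
```

```text
353.34 55.15 tang 40.84 rad 0.61
```

Stop found at about -6° (tangential 19 N, then 40 N). I ease off to a light push so I can read the zero angle.

Call:
{"op": "arm_command", "data": {"targets": [[[0.002,0.008,0,0,0,0,1],[0.002,0.008,0,0,0,0,1],[0.001,0.006,0,0,0,0,1],[0,0,0,0,0,0,1]]]}}

```text
clock: 12.57
tool_pos: [612.0, 171.1, 120.0]
orientation: [-0.001, 0.707, 0.707, 0.003]
ft_force: [-1.1, 8.3, 3.2]
grip_width: 0.254
```

```bash
python3 ang.py
```

```text
353.58 55.17 tang 8.13 rad -2.0
```

```bash
python3 - <<'E'
from h import *
import pickle
s=read_state();d={"s":s}
for n in("wrist","scene","side"):
    d[n]=capture(n); save(d[n],n+"_stop.png")
pickle.dump(d,open("stop.pkl","wb")); print(s["tool_pos"],s["orientation"])
E
python3 arc.py -8.5 10 72 8
```

```text
[612.01958818 171.13041399 119.99306354] [-0.00089945  0.70708789  0.7071191   0.00291189]
71.5 [[[0.001, 0.019, 0, 0, 0, 0, 1], [-0.002, 0.019, 0, 0, 0, 0, 1], [-0.006, 0.018, 0, 0, 0, 0, 1], [-0.008, 0.017, 0, 0, 0, 0, 1], [-0.012, 0.016, 0, 0, 0, 0, 1], [-0.014, 0.013, 0, 0, 0, 0, 1], [-0.016, 0.011, 0, 0, 0, 0, 1], [-0.017, 0.007, 0, 0, 0, 0, 1]]]
151.5 [[[-0.019, 0.005, 0, 0, 0, 0, 1], [-0.019, 0.001, 0, 0, 0, 0, 1], [-0.019, -0.002, 0, 0, 0, 0, 1], [-0.018, -0.006, 0, 0, 0, 0, 1], [-0.017, -0.008, 0, 0, 0, 0, 1], [-0.016, -0.012, 0, 0, 0, 0, 1], [-0.013, -0.014, 0, 0, 0, 0, 1], [-0.011, -0.016, 0, 0, 0, 0, 1]]]
231.5 [[[-0.007, -0.017, 0, 0, 0, 0, 1], [-0.005, -0.019, 0, 0, 0, 0, 1], [-0.001, -0.019, 0, 0, 0, 0, 1], [0.002, -0.019, 0, 0, 0, 0, 1], [0.006, -0.018, 0, 0, 0, 0, 1], [0.008, -0.017, 0, 0, 0, 0, 1], [0.012, -0.016, 0, 0, 0, 0, 1], [0.014, -0.013, 0, 0, 0, 0, 1]]]
311.5 [[[0.016, -0.011, 0, 0, 0, 0, 1], [0.017, -0.007, 0, 0, 0, 0, 1], [0.019, -0.005, 0, 0, 0, 0, 1], [0.019, -0.001, 0, 0, 0, 0, 1], [0.019, 0.002, 0, 0, 0, 0, 1], [0.018, 0.006, 0, 0, 0, 0, 1], [0.017, 0
[... 674 characters left out ...]
 0, 0, 0, 1], [-0.011, -0.016, 0, 0, 0, 0, 1], [-0.007, -0.017, 0, 0, 0, 0, 1], [-0.005, -0.019, 0, 0, 0, 0, 1], [-0.001, -0.019, 0, 0, 0, 0, 1], [0.002, -0.019, 0, 0, 0, 0, 1]]]
631.5 [[[0.006, -0.018, 0, 0, 0, 0, 1], [0.008, -0.017, 0, 0, 0, 0, 1], [0.012, -0.016, 0, 0, 0, 0, 1], [0.014, -0.013, 0, 0, 0, 0, 1], [0.016, -0.011, 0, 0, 0, 0, 1], [0.017, -0.007, 0, 0, 0, 0, 1], [0.019, -0.005, 0, 0, 0, 0, 1], [0.019, -0.001, 0, 0, 0, 0, 1]]]
711.5 [[[0.019, 0.002, 0, 0, 0, 0, 1], [0.018, 0.006, 0, 0, 0, 0, 1], [0.017, 0.008, 0, 0, 0, 0, 1], [0.016, 0.012, 0, 0, 0, 0, 1], [0.013, 0.014, 0, 0, 0, 0, 1], [0.011, 0.016, 0, 0, 0, 0, 1], [0.007, 0.017, 0, 0, 0, 0, 1], [0.005, 0.019, 0, 0, 0, 0, 1]]]
```

View pics/wrist_stop.png

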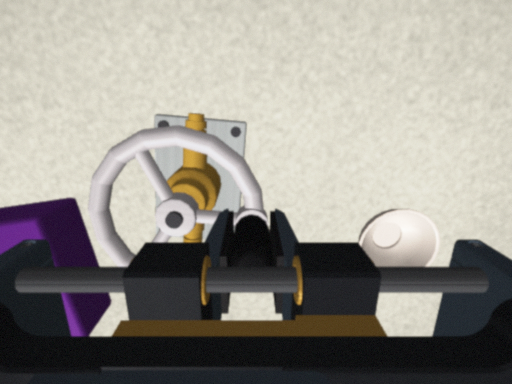

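View pics/scene_stop.png

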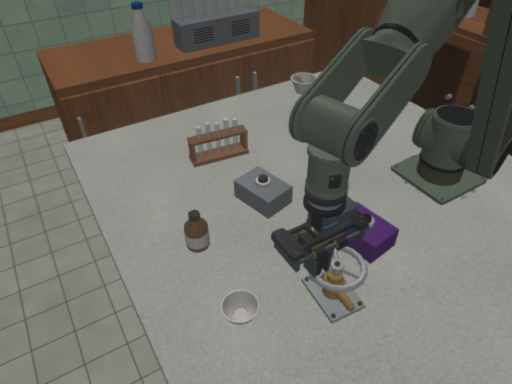

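Wrist view: the handle is held between the fingers, with the spoke pointing at it (205,216) at the stop. Now I back off 720° in 9 calls of 80°.

Call:
{"op": "arm_command", "data": {"targets": [[[0.001,0.019,0,0,0,0,1],[-0.002,0.019,0,0,0,0,1],[-0.006,0.018,0,0,0,0,1],[-0.008,0.017,0,0,0,0,1],[-0.012,0.016,0,0,0,0,1],[-0.014,0.013,0,0,0,0,1],[-0.016,0.011,0,0,0,0,1],[-0.017,0.007,0,0,0,0,1]]]}}

```text
clock: 13.38
tool_pos: [574.6, 228.2, 119.9]
orientation: [0.001, 0.707, 0.707, 0.001]
ft_force: [2.6, -1.6, 5.0]
grip_width: 0.255
```

```bash
python3 ang.py
```

```text
71.12 53.79 tang -2.98 rad -0.67
```

Call:
{"op": "arm_command", "data": {"targets": [[[-0.019,0.005,0,0,0,0,1],[-0.019,0.001,0,0,0,0,1],[-0.019,-0.002,0,0,0,0,1],[-0.018,-0.006,0,0,0,0,1],[-0.017,-0.008,0,0,0,0,1],[-0.016,-0.012,0,0,0,0,1],[-0.013,-0.014,0,0,0,0,1],[-0.011,-0.016,0,0,0,0,1]]]}}

```text
clock: 14.05
tool_pos: [508.3, 201.5, 119.9]
orientation: [0.001, 0.707, 0.707, 0.002]
ft_force: [8.3, -0.9, 2.4]
grip_width: 0.254
```

```bash
python3 ang.py
```

```text
153.65 54.53 tang -2.89 rad -7.82
```

Call:
{"op": "arm_command", "data": {"targets": [[[-0.007,-0.017,0,0,0,0,1],[-0.005,-0.019,0,0,0,0,1],[-0.001,-0.019,0,0,0,0,1],[0.002,-0.019,0,0,0,0,1],[0.006,-0.018,0,0,0,0,1],[0.008,-0.017,0,0,0,0,1],[0.012,-0.016,0,0,0,0,1],[0.014,-0.013,0,0,0,0,1]]]}}

```text
clock: 14.72
tool_pos: [521.6, 133.9, 119.9]
orientation: [-0.002, 0.708, 0.706, 0.002]
ft_force: [1.7, 7.0, 6.3]
grip_width: 0.257
```

```bash
python3 ang.py
```

```text
230.61 56.16 tang -3.16 rad -6.49
```

Call:
{"op": "arm_command", "data": {"targets": [[[0.016,-0.011,0,0,0,0,1],[0.017,-0.007,0,0,0,0,1],[0.019,-0.005,0,0,0,0,1],[0.019,-0.001,0,0,0,0,1],[0.019,0.002,0,0,0,0,1],[0.018,0.006,0,0,0,0,1],[0.017,0.008,0,0,0,0,1],[0.016,0.012,0,0,0,0,1]]]}}

```text
clock: 15.38
tool_pos: [591.5, 133.0, 119.9]
orientation: [-0.0, 0.707, 0.707, -0.001]
ft_force: [0.2, -4.1, 8.6]
grip_width: 0.251
```

```bash
python3 ang.py
```

```text
307.7 56.01 tang -2.34 rad 3.36
```

Call:
{"op": "arm_command", "data": {"targets": [[[0.013,0.014,0,0,0,0,1],[0.011,0.016,0,0,0,0,1],[0.007,0.017,0,0,0,0,1],[0.005,0.019,0,0,0,0,1],[0.001,0.019,0,0,0,0,1],[-0.002,0.019,0,0,0,0,1],[-0.006,0.018,0,0,0,0,1],[-0.008,0.017,0,0,0,0,1]]]}}

```text
clock: 16.05
tool_pos: [604.2, 204.4, 119.9]
orientation: [0.001, 0.707, 0.707, 0.002]
ft_force: [4.7, -1.1, 4.3]
grip_width: 0.254
```

```bash
python3 ang.py
```

```text
29.95 54.29 tang -3.34 rad 3.49
```

Call:
{"op": "arm_command", "data": {"targets": [[[-0.012,0.016,0,0,0,0,1],[-0.014,0.013,0,0,0,0,1],[-0.016,0.011,0,0,0,0,1],[-0.017,0.007,0,0,0,0,1],[-0.019,0.005,0,0,0,0,1],[-0.019,0.001,0,0,0,0,1],[-0.019,-0.002,0,0,0,0,1],[-0.018,-0.006,0,0,0,0,1]]]}}

```text
clock: 16.72
tool_pos: [535.5, 226.6, 119.9]
orientation: [0.0, 0.707, 0.707, 0.001]
ft_force: [3.5, -1.5, 6.3]
grip_width: 0.257
```

```bash
python3 ang.py
```

```text
113.75 53.84 tang -2.62 rad -2.82
```

Call:
{"op": "arm_command", "data": {"targets": [[[-0.017,-0.008,0,0,0,0,1],[-0.016,-0.012,0,0,0,0,1],[-0.013,-0.014,0,0,0,0,1],[-0.011,-0.016,0,0,0,0,1],[-0.007,-0.017,0,0,0,0,1],[-0.005,-0.019,0,0,0,0,1],[-0.001,-0.019,0,0,0,0,1],[0.002,-0.019,0,0,0,0,1]]]}}

```text
clock: 17.38
tool_pos: [503.1, 165.4, 119.9]
orientation: [0.0, 0.707, 0.707, 0.003]
ft_force: [6.8, 5.2, 1.4]
grip_width: 0.255
```

```bash
python3 ang.py
```

```text
192.35 55.39 tang -3.61 rad -7.78
```

Call:
{"op": "arm_command", "data": {"targets": [[[0.006,-0.018,0,0,0,0,1],[0.008,-0.017,0,0,0,0,1],[0.012,-0.016,0,0,0,0,1],[0.014,-0.013,0,0,0,0,1],[0.016,-0.011,0,0,0,0,1],[0.017,-0.007,0,0,0,0,1],[0.019,-0.005,0,0,0,0,1],[0.019,-0.001,0,0,0,0,1]]]}}

```text
clock: 18.05
tool_pos: [555.4, 120.9, 119.8]
orientation: [-0.002, 0.708, 0.707, -0.001]
ft_force: [-3.6, 0.8, 9.4]
grip_width: 0.252
```

```bash
python3 ang.py; python3 arc.py 271.5 10 8 8
```

```text
268.2 56.4 tang -3.59 rad -0.65
351.5 [[[0.019, 0.002, 0, 0, 0, 0, 1], [0.018, 0.006, 0, 0, 0, 0, 1], [0.017, 0.008, 0, 0, 0, 0, 1], [0.016, 0.012, 0, 0, 0, 0, 1], [0.013, 0.014, 0, 0, 0, 0, 1], [0.011, 0.016, 0, 0, 0, 0, 1], [0.007, 0.017, 0, 0, 0, 0, 1], [0.005, 0.019, 0, 0, 0, 0, 1]]]
```

Call:
{"op": "arm_command", "data": {"targets": [[[0.019,0.002,0,0,0,0,1],[0.018,0.006,0,0,0,0,1],[0.017,0.008,0,0,0,0,1],[0.016,0.012,0,0,0,0,1],[0.013,0.014,0,0,0,0,1],[0.011,0.016,0,0,0,0,1],[0.007,0.017,0,0,0,0,1],[0.005,0.019,0,0,0,0,1]]]}}

```text
clock: 18.72
tool_pos: [611.3, 166.3, 120.0]
orientation: [0.001, 0.707, 0.707, 0.0]
ft_force: [3.8, -2.8, 5.8]
grip_width: 0.256
```

Call:
{"op": "arm_command", "data": {"targets": [[[0,0,0,0,0,0,1],[0,0,0,0,0,0,1],[0,0,0,0,0,0,1]]]}}

```text
clock: 18.97
tool_pos: [611.6, 168.5, 120.0]
orientation: [0.0, 0.707, 0.707, 0.002]
ft_force: [5.9, 2.2, 4.4]
grip_width: 0.256
```

```bash
python3 ang.py; python3 - <<'E'
from h import *
import pickle,meas
d0=pickle.load(open("stop.pkl","rb")); d1={"s":read_state()}
for n in("wrist","scene","side"):
    d1[n]=capture(n); save(d1[n],n+"_end.png")
pickle.dump(d1,open("end.pkl","wb"))
print(d1["s"]["tool_pos"],d1["s"]["orientation"])
for n in("scene","side"):
    a=d0[n]["frame"].astype(int);b=d1[n]["frame"].astype(int); print(n,abs(a-b).mean())
x0,y0,x1,y1=270,190,400,320
o=np.hstack([cv2.resize(d[ "scene"]["frame"][230:300,290:380,::-1],(400,311),interpolation=cv2.INTER_CUBIC) for d in(d0,d1)])
o2=np.hstack([cv2.resize(d["wrist"]["frame"][100:290,60:300,::-1],(400,316),interpolation=cv2.INTER_CUBIC) for d in(d0,d1)])
cv2.imwrite("pics/cmp.png",cv2.resize(np.vstack([o,o2]),(760,596)))
E
```

```text
350.81 55.11 tang 3.14 rad 5.5
[611.59802864 168.49724803 119.98959744] [3.90902804e-04 7.07274236e-01 7.06935801e-01 2.18521945e-03]
scene 0.6932898627387153
side 2.914364284939236
```

View pics/cmp.png

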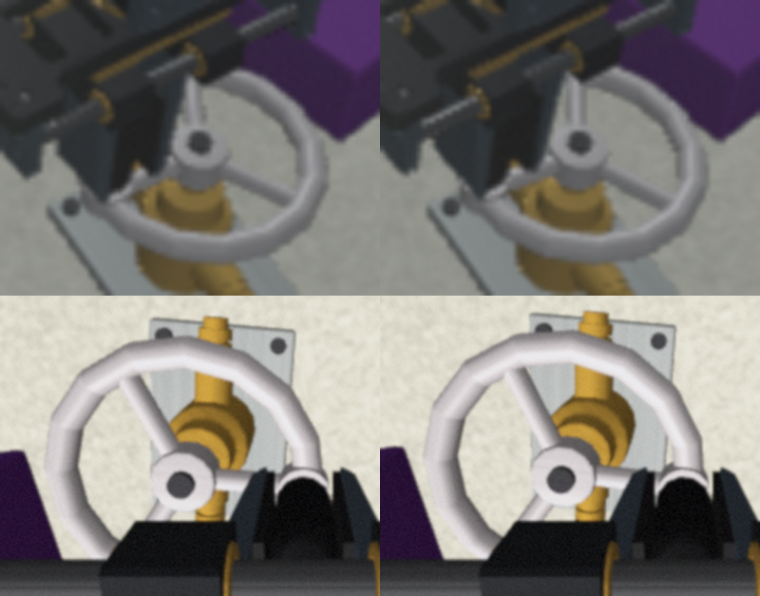

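The handle shows about 2.7° short of the closed-stop position. I correct that, then compare rectified wheel images.

Call:
{"op": "arm_command", "data": {"targets": [[[0,0.002,0,0,0,0,1],[0.001,0.003,0,0,0,0,1],[0,0,0,0,0,0,1],[0,0,0,0,0,0,1],[0,0,0,0,0,0,1]]]}}

```text
clock: 19.53
tool_pos: [611.7, 169.6, 120.0]
orientation: [0.001, 0.707, 0.707, 0.001]
ft_force: [5.0, -1.6, 5.1]
grip_width: 0.252
```

```bash
python3 ang.py; cat > cmp.py <<'E'
from h import *
import pickle,sys
d0=pickle.load(open("stop.pkl","rb")); d1={"s":read_state()}
for n in("wrist","scene"): d1[n]=capture(n); save(d1[n],n+"_"+sys.argv[1]+".png")
print(d1["s"]["tool_pos"])
def polar(c,zp,ctr,th,rr):
    T,R=np.meshgrid(th,rr,indexing="ij")
    P=np.c_[(ctr[0]+R*np.cos(T)).ravel(),(ctr[1]+R*np.sin(T)).ravel(),np.full(T.size,zp)]
    uv=w2p(c,P).astype(np.float32).reshape(T.shape+(2,))
    g=cv2.GaussianBlur(cv2.cvtColor(c["frame"],cv2.COLOR_RGB2GRAY),(0,0),.8).astype(np.float32)
    return cv2.remap(g,uv[...,0],uv[...,1],cv2.INTER_CUBIC)
def spoke(c,lo,hi,r):
    # bright spoke centroid angle in [lo,hi] deg for hub-centred band
    P=cloud(c); g=c["frame"].min(-1)
    X,Y,Z=np.moveaxis(P,-1,0); R=np.hypot(X-557.2,Y-177.3); A=np.degrees(np.arctan2(Y-177.3,X-557.2))%360
    m=(R>r[0])&(R<r[1])&(Z>88)&(Z<106)&(A>lo)&(A<hi)
    return m.sum(),A[m].mean().round(2) if m.any() else None
import itertools
for n in("wrist","scene"):
    for nm,d in(("stop",d0),("now",d1)):
        out=[spoke(d[n],a,a+36,(20,45)) for a in (96,216)]+[spoke(d[n],336,360,(20,34))]
        print(n,nm,out)
th=np.radians(np.arange(95,140,.1)); rr=np.arange(22,46,.5)
for n in("wrist","scene"):
  for lo,hi in((95,135),(215,255)):
    th=np.radians(np.arange(lo,hi,.1))
    a=polar(d0[n],98,(557.2,177.3),th,rr);b=polar(d1[n],98,(557.2,177.3),th,rr)
    t=b[60:-60]; m=cv2.matchTemplate(a,t,cv2.TM_CCOEFF_NORMED)[:,0]; i=m.argmax()
    print(n,lo,"now-stop deg",round((60-i)*.1,2),"score",round(float(m.max()),3))
E
python3 cmp.py c1
```

```text
351.99 55.07 tang -0.85 rad 5.18
[611.72722021 169.62289167 119.96127605]
wrist stop [(np.int64(530), np.float64(113.81)), (np.int64(117), np.float64(237.46)), (np.int64(163), np.float64(352.41))]
wrist now [(np.int64(537), np.float64(111.97)), (np.int64(157), np.float64(235.94)), (np.int64(185), np.float64(351.86))]
scene stop [(np.int64(55), np.float64(113.47)), (np.int64(37), np.float64(236.5)), (np.int64(9), np.float64(355.87))]
scene now [(np.int64(54), np.float64(111.58)), (np.int64(40), np.float64(234.71)), (np.int64(17), np.float64(356.12))]
wrist 95 now-stop deg -1.8 score 0.997
wrist 215 now-stop deg 1.7 score 0.961
scene 95 now-stop deg -1.8 score 0.998
scene 215 now-stop deg 0.0 score 0.96
```

Call:
{"op": "arm_command", "data": {"targets": [[[0,0.002,0,0,0,0,1],[0,0.002,0,0,0,0,1],[0,0,0,0,0,0,1],[0,0,0,0,0,0,1],[0,0,0,0,0,0,1]]]}}

```text
clock: 20.05
tool_pos: [611.9, 171.5, 120.0]
orientation: [0.001, 0.707, 0.707, 0.001]
ft_force: [5.8, -2.5, 4.2]
grip_width: 0.256
```

```bash
python3 ang.py;python3 cmp.py c2
```

```text
353.92 55.02 tang -1.91 rad 6.03
[611.90667392 171.47536738 119.96510374]
wrist stop [(np.int64(530), np.float64(113.81)), (np.int64(117), np.float64(237.46)), (np.int64(163), np.float64(352.41))]
wrist now [(np.int64(537), np.float64(114.01)), (np.int64(110), np.float64(237.18)), (np.int64(156), np.float64(352.5))]
scene stop [(np.int64(55), np.float64(113.47)), (np.int64(37), np.float64(236.5)), (np.int64(9), np.float64(355.87))]
scene now [(np.int64(57), np.float64(114.21)), (np.int64(37), np.float64(237.03)), (np.int64(9), np.float64(356.91))]
wrist 95 now-stop deg 0.3 score 0.999
wrist 215 now-stop deg -0.4 score 0.999
scene 95 now-stop deg 0.2 score 0.996
scene 215 now-stop deg -0.5 score 0.993
```

The wheel is within about 0.3° of two full turns. One last settle, then a check of the bystanders.

Call:
{"op": "arm_command", "data": {"targets": [[[0,0,0,0,0,0,1],[0,0,0,0,0,0,1],[0,0,0,0,0,0,1],[0,0,0,0,0,0,1]]]}}

```text
clock: 20.48
tool_pos: [611.9, 171.5, 120.0]
orientation: [0.001, 0.707, 0.707, 0.001]
ft_force: [4.5, -2.4, 4.5]
grip_width: 0.256
```

```bash
python3 ang.py;python3 cmp.py c3 | tail -4; python3 - <<'E'
from h import *
c=capture("side");save(c,"side_fin.png")
E
```

```text
353.94 55.04 tang -1.91 rad 4.68
wrist 95 now-stop deg 0.3 score 0.999
wrist 215 now-stop deg -0.4 score 0.999
scene 95 now-stop deg 0.3 score 0.995
scene 215 now-stop deg -0.5 score 0.994
```

View pics/side_fin.png

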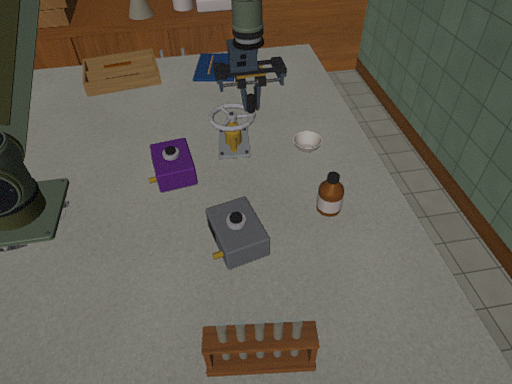

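View pics/scene_c3.png

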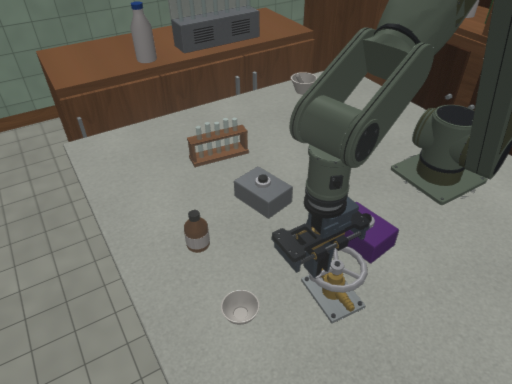

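The bottle (330,197), dish (307,142) and rack (260,347) are where they were at the start, the button is up, and the handle is held at rest. I hand in the job.

```bash
python3 -c "
from cell import *
print(close_job())"
```

```text
the job is handed in; nothing more can be done
None
```

I pressed the grey pump box's button fully down and released it, closed the valve clockwise against its stop, then backed it off two full turns counter-clockwise. The job went in at about 20.5 s of the 69 s allowed, with the handle still gripped and at rest.

- **Button:** it went down about 6 mm and stopped there at 20 N. The side camera showed the cap back up afterwards.
- **Valve stop:** the wheel met its stop after about 195° of clockwise turning. The push there briefly reached 41 N of wrist force through the fingers before I eased it to 8 N. That is under the 120 N wrist limit. It is just over the 40 N limit set for the arm and gripper body, and I take it that limit does not cover the fingers.
- **Two turns:** I counted 720° of commanded travel. The wheel first settled about 2.7° short, so I nudged it in two small steps.
- **Last checks:** the tool position puts the setting within +0.4° of two turns. Matching one spoke in the wrist and scene pictures against the stop pictures gives +0.3°. The match on the second, partly hidden spoke disagreed slightly, at −0.4° to −0.5°.
- **Grip and bystanders:** the pads are 23 mm apart on the handle. The bottle, dish and rack look unmoved in the side and scene pictures.

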